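# Fasten the draw latch of an instrument case

### The job

The instrument case on the repair bench is ajar. Hook the latch's wire loop over the brass keeper: feel for the tall lip, lower the loop's bar into the groove between it and the thin ridge behind, and push it lightly onto the groove's floor for a moment until you feel it seat; let go of it. Then press the lever down over centre and on against its stop until you feel it firmly home, so that the loop draws the front shell in, and let go. Force nothing, and leave the screwdriver, flask and screw tray where they are.

Things in the scene. Friction and masses are not known exactly. Their poses are not given: they have to be found in the camera images.
- case: Dark grey instrument case, fixed to the bench, latch on top: 300 mm wide (y), about 220 deep (x -85 to +135), top deck at z 150. Origin on the bench under the lever's hinge axis; z up; x runs from the lever side over the seam to the keeper side. The rear shell (x below 30) is fixed; on it the steel latch base, 34 wide, x -60 to +8, rises to z 170 under the lever.
- latch_axis (a point): The lever's hinge axis, at x 0, y 0, z 180 mm of the case, running along the case's y; same axes as the case. The loop's pivot sits on the lever 18 mm from here (at x -17.7, z -3.1 when the lever is flat, turning with it).
- lever (a joint): Latch lever angle about latch_axis, rad. 0: flat, pointing to the case's -x, hard stop; grows as it is raised: 1.57 upright, above that it leans to the keeper; 2.4 at most. Stays where left (friction 0.025 Nm, felt as 1 to 2 N at the loop bar). Loop hooked: load comes on below about 1.3 rad, 1.5 to 5 N at 50 mm from the axis carries it down, and it goes over centre at about 0.13 rad.
- lever_plate: The lever's plate, steel with a red end, 24 mm wide, 5 thick, from 4 to 68 mm from the axis, mid-plane through the axis. Origin on latch_axis; x along the plate away from its free end; z out of the face that is on top when flat (press this face). Pressing it home at the stop takes a firm 4 to 12 N; more than 20 N on it is too much.
- lever_end (a point): Middle of the lever's free end edge, 68 mm from the axis.
- loop (a joint): Angle of the wire loop relative to the lever, rad, about the case's y. The loop's elevation above level, on the keeper side, is -(lever + loop). A little friction (0.0135 Nm) holds it when it stands steeper than about 0.9 rad; let go lower than that, it sinks by its own weight (35 g).
- loop_bar (a point): Centre of the 4 mm round bar at the loop's free end, along the case's y, 80 mm from the loop's pivot. Two red balls that spin freely on it, 12 mm diameter, at y +-22 (56 over both) end it: pinch them along y and carry the bar; lever and loop swing along. It can be 62 to 98 mm from latch_axis. Side wires, 4 mm, at y +-15.
- shell_panel: Front shell, 300 mm wide, hinged along its bottom edge, with the brass keeper on top. Origin on the hinge line (case frame x 35, z 0); axes as the case when shut; with the shell ajar it leans out by joint shell. More than 20 N on shell or keeper, by loop or hand, is too much (the fastened latch itself pulls 8 to 17 N).
- keeper_foot (a point): Fixed point on the front shell at x 22.3, z 150 mm of shell_panel. Over it stands the brass keeper, 22 wide; along x from here: tall lip -8 to -2, top 42 up; groove -2 to +3.5, floor 28 up; thin ridge to +5.5, top 33 up; ledge to +22, 22 up. Hooked bar centre: x 0 to +1.5, 30 up. Screw-adjusted: all these x may be up to 4.5 mm more or less, unmeasured: feel for the lip.
- shell (a joint): Lean of the front shell, rad: 0.0725 ajar at the start, held there by a sealing spring that first resists drawing in with about 6 N at the keeper, then 0.8 N more per mm. Smaller as it is drawn in; the fastened latch leaves it at 0.002 to 0.058. Hard stop at 0.
- screwdriver: Bystander: blue-handled screwdriver lying on the bench, 160 mm.
- flask: Bystander: white plastic bottle with red cap, 56 mm diameter, 130 mm high.
- screw_tray: Bystander: black divided screw tray, 90 x 120 x 25 mm.

How it is judged:
On the way, in this order (a step that is already met when the one before it is completed fails the run):
1. the loop's bar is pushed lightly (over 1.5 N) home in the keeper's groove, between lip and ridge, with the lever still raised (z of loop_bar in the frame of shell_panel between 0.175 and 0.1825 m and x of loop_bar in the frame of shell_panel between 0.0165 and 0.029 m and value of joint lever above 0.9 rad and contact force between shell_panel and anything else above 1.5 N), for 0.15 s.
2. the lever is pressed flat and firmly (over 3 N) against its stop (value of joint lever below 0.06 rad and contact force between lever_plate and anything else above 3 N), for 0.1 s.
At the end, for the whole second after the job is handed in: The lever lies flat (below 0.06 rad), the loop's bar is held behind the keeper's lip (bar centre at z 175 to 187 and x 16.5 to 29 mm in the front shell's frame; the lip's top is at 192), and the front shell is drawn in (below 0.06 rad), all by itself (value of joint each of lever, shell below 0.06 rad and z of loop_bar in the frame of shell_panel between 0.175 and 0.187 m and x of loop_bar in the frame of shell_panel between 0.0165 and 0.029 m); the robot touches nothing.
It fails at once if the front shell or its keeper is loaded with more than 20 N (contact force between shell_panel and anything else above 20 N).
It fails at once if the lever is pressed with more than 20 N (contact force between lever_plate and anything else above 20 N).
It fails at once if a bystander is shifted by more than 20 mm (distance of any of screwdriver, flask, screw_tray from where it was at the start of the episode above 0.02 m).
It also fails if it takes over 58 s, if anything falls off the work surface, if the arm or the gripper's body presses on something with over 40 N, if the wrist force passes 120 N, or if a joint passes its speed limit or range.

### The arm

A 6-joint arm with a two-finger parallel gripper is mounted at the origin on the work surface. World frame = base frame: x ahead of the robot, y to its left, z up, the work surface at z = 0. Lengths are in m, angles in rad, forces in N, time in s.
With the tool pointing down it reaches from about 0.35 to 0.8 m from the base axis. Payload 7.3 kg.
Tool frame: the origin (TCP) lies between the finger pads; the fingertips stand 25 mm ahead of it and the grasp point (between the pads) lies 6 mm ahead of it (r.tip_extent is the distance from the TCP to the fingertips, in m); z points along the fingers, y is the direction in which the jaws open and shut (so a half turn about z gives the same grasp; the last joint's range is limited). The gripper opens to 85 mm and grips with 20 to 120 N. Pads are 22 mm wide; open, the fingers measure 114 mm over their backs; the gripper's body (76 mm by 85 mm) begins 54 mm behind the grasp point. The pads swing forward as they close: fully open they stand 13 mm farther back than shut.
Start: joints at [-1.279, 0.342, 1.524, -0, 1.275, -0.146], TCP at [0.223, -0.475, 0.256] pointing down, gripper open.
Joint ranges: [-2.53, 2.53], [-0.77, 2.02], [0.04, 2.7], [-1, 4.14], [0.28, 2.66], [-3.11, 3.11]. Speed limits (rad/s): [2.57, 2.57, 3.14, 3.14, 3.14, 3.14].

### API

Orientations are given as a unit quaternion [x, y, z, w].
In Python, from workcell import r, command_gripper, optics gives the robot as it stands. The module is installed in compiled form; this text tells all that it offers. Calls block until the motion is done:
- r.reach(position, orientation): joint-space move of the TCP to a pose.
- r.move_straight(position, orientation=None, speed=0.15, max_force=None): straight line of the TCP; orientation=None keeps the orientation; speed is the mean speed in m/s. With max_force (N) it stops when the force on the tool has changed by that much, and returns True; else False.
- r.movej(angles): joint-space move.
- command_gripper(opening, force=None): finger opening in m; force is the grip in N (None keeps the last); returns when the fingers have stopped.
- r.hold(seconds).
- r.solve_ik(position, orientation): joint angles nearest the present ones, or None.
- r.read_state(): the state.
- optics.get_image(name): name is "scene" or "top"; returns (picture, depth): 420x560x3 uint8, red, green, blue; 420x560 float32, m along the optical axis (not along the pixel's ray), 0 where there is no reading.
- optics.camera_model(name): a dict with "K" (3x3 intrinsics, pixels), "R" (3x3) and "t" (3): a world point X has camera coordinates R X + t. Camera axes: x right, y down, z forward; pixel columns grow to the right and rows downward; lengths in m; the calibration is good to about 2 mm. A picture is of the moment at which its call begins. camera_model takes no time and is no camera call.
A pose or a line that the arm cannot do raises r.PlanningError and nothing moves.
- r.finish_job(): hands the job in, once; it reports no verdict.
The state is a dict: "time_s": time; "joint_positions": joint angles; "dq": joint speeds; "tau": joint torques, N m; "eef_pos": TCP position; "eef_rot": TCP orientation; "contact_force": force on the tool from outside, world axes, zero at the start; "torque": the same for the moment, N m; "grip_width": finger opening in m.
Only numpy, scipy, OpenCV 4.12 (cv2) and the standard library are available. Lean on these libraries where they do the work, as an engineer would, in place of code of your own. Each camera call takes 0.05 s, during which the arm holds its last target.

## Working session

There is one attempt and no reset: what is moved stays moved. The work goes in short steps, each a Python script; the robot and the scene stay as the last script left them, time stands still between calls to the robot, and variables do not carry over. Pictures are saved under pics/ and viewed, and the job is handed in when it is done.

```bash
ls; mkdir -p pics; python3 - <<'E'
from workcell import r, command_gripper, optics
import cv2, numpy as np
for n in ("scene","top"):
    p,d=optics.get_image(n); cv2.imwrite(f"pics/{n}0.png",p[:,:,::-1]); np.savez(f"{n}0.npz",p=p,d=d)
    m=optics.camera_model(n); print(n,m["K"],m["R"],m["t"])
s=r.read_state(); print({k:np.round(v,3) for k,v in s.items()})
E
```

```text
pics
scene [[413.44538153   0.         274.19870069]
 [  0.         413.44538153 211.73534692]
 [  0.           0.           1.        ]] [[ 0.42729838 -0.90410626 -0.00282169]
 [-0.85935217 -0.40517295 -0.31200757]
 [ 0.28094473  0.13574515 -0.95007542]] [-0.16686005  0.53274273  0.75791781]
top [[411.23359389   0.         277.86300522]
 [  0.         411.23359389 208.42697923]
 [  0.           0.           1.        ]] [[-0.01465985 -0.99976832 -0.0157608 ]
 [-0.99542445  0.01608099 -0.09418895]
 [ 0.09442058  0.01430789 -0.99542957]] [0.06789877 0.54774241 1.11226111]
{'time_s': np.float64(0.1), 'joint_positions': array([-1.279,  0.343,  1.525,  0.   ,  1.275, -0.146]), 'dq': array([-0.002, -0.001, -0.003,  0.   ,  0.   ,  0.001]), 'tau': array([ 1.0000e-03, -4.3445e+01, -2.4649e+01, -0.0000e+00,  5.0000e-03,
        0.0000e+00]), 'eef_pos': array([ 0.222, -0.475,  0.256]), 'eef_rot': array([ 0.976,  0.217, -0.   , -0.001]), 'contact_force': array([1.007, 0.461, 0.012]), 'torque': array([-0.004, -0.024,  0.001]), 'grip_width': np.float64(0.085)}
```

View pics/scene0.png

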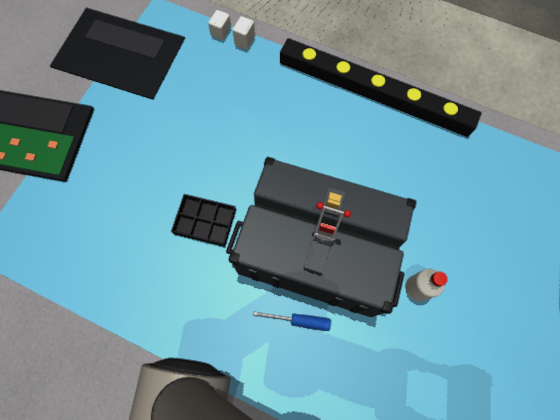

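View pics/top0.png

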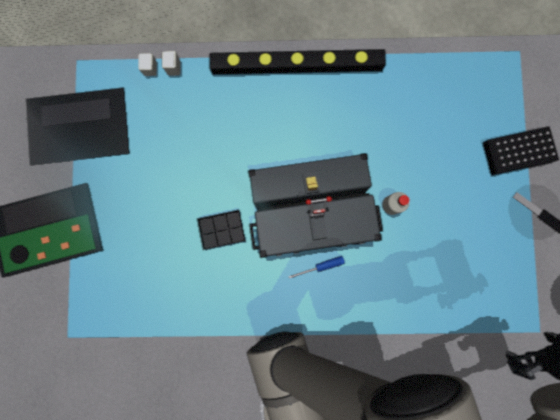

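The scene view has the case at about (325,235), with the two red balls near (320,206) and (347,214), the red lever end near (328,228) and the gold keeper near (335,200). In the top view the keeper is at (312,183) and the balls are around y=200. I'll zoom in and measure.

```bash
cat > h.py <<'E'
import numpy as np, cv2
from workcell import r, command_gripper, optics
def ray(n,uv):
    m=optics.camera_model(n); K,R,t=m["K"],m["R"],m["t"]
    c=-R.T@t; d=R.T@np.linalg.inv(K)@np.array([uv[0],uv[1],1.]); return c,d/np.linalg.norm(d)
def onz(n,uv,z):
    c,d=ray(n,uv); return c+d*(z-c[2])/d[2]
def tri(a,b):
    (c1,d1),(c2,d2)=ray("scene",a),ray("top",b)
    A=np.stack([d1,-d2],1); s=np.linalg.lstsq(A,c2-c1,rcond=None)[0]
    p,q=c1+s[0]*d1,c2+s[1]*d2; return (p+q)/2,np.linalg.norm(p-q)
def proj(n,X):
    m=optics.camera_model(n); q=m["K"]@(m["R"]@X+m["t"]); return q[:2]/q[2]
def dpt(n,uv,d):
    m=optics.camera_model(n); pc=np.linalg.inv(m["K"])@np.array([uv[0],uv[1],1.])*d
    return m["R"].T@(pc-m["t"])
def blobs(p,kind):
    hsv=cv2.cvtColor(p,cv2.COLOR_RGB2HSV); H,S,V=[hsv[...,i].astype(int) for i in range(3)]
    m={'red':((H<8)|(H>172))&(S>140)&(V>90),'gold':(H>15)&(H<32)&(S>110)&(V>110)}[kind].astype(np.uint8)
    n,l,st,c=cv2.connectedComponentsWithStats(m); return [(st[i].tolist(),np.round(c[i],1).tolist()) for i in range(1,n) if st[i][4]>3],l
E
python3 - <<'E'
from h import *
for n,(u0,v0,u1,v1) in (("scene",(290,170,370,260)),("top",(280,165,360,255))):
    z=np.load(n+"0.npz"); p,d=z["p"],z["d"]
    c=p[v0:v1,u0:u1]; cv2.imwrite(f"pics/{n}z.png",cv2.resize(c,None,fx=6.5,fy=6.5,interpolation=cv2.INTER_CUBIC)[:,:,::-1])
    for k in('red','gold'):
        b,l=blobs(p,k)
        for st,cc in b:
            if u0<cc[0]<u1 and v0<cc[1]<v1:
                i=(int(cc[1]+.5),int(cc[0]+.5)); print(n,k,st,cc,np.round(dpt(n,cc,d[i]),4))
    # shell decks: depth points
    m=optics.camera_model(n); vv,uu=np.mgrid[0:420,0:560]
    P=np.stack([uu,vv,np.ones_like(uu)],-1)@np.linalg.inv(m["K"]).T*d[...,None]; W=(P-m["t"])@m["R"]
    mk=(np.abs(W[...,2]-.152)<.012)&(d>0)&(W[...,0]>.3)&(W[...,0]<.9)&(abs(W[...,1])<.4); 
    mk=cv2.morphologyEx(mk.astype(np.uint8),cv2.MORPH_OPEN,np.ones((3,3)))
    nn,l,st,ce=cv2.connectedComponentsWithStats(mk)
    for i in range(1,nn):
        if st[i][4]<300: continue
        q=W[l==i]; (cx,sz,a)=cv2.minAreaRect((q[:,:2]*1000).astype(np.float32)); print(n,st[i],"rect",cx,sz,a, "zmean",q[:,2].mean())
E
```

```text
scene red [316, 202, 8, 7, 41] [319.6, 205.0] [ 0.3162 -0.0379  0.8858]
scene red [344, 210, 7, 7, 41] [347.0, 213.2] [ 0.5417 -0.0538  0.2782]
scene red [320, 224, 15, 7, 42] [327.3, 226.9] [ 0.5181 -0.0347  0.2477]
scene gold [327, 192, 15, 14, 138] [334.2, 198.5] [ 0.5943 -0.0247  0.1797]
scene [ 254  157  163   85 5973] rect (610.3030395507812, -23.512542724609375) (88.51808166503906, 302.2635803222656) 7.439097881317139 zmean 0.14533286240670404
scene [ 229  204  175  109 9665] rect (494.98724365234375, -37.60237121582031) (123.08203125, 303.541748046875) 7.41019344329834 zmean 0.14866838130646112
top red [327, 197, 5, 4, 18] [328.8, 198.5] [ 0.5443 -0.054   0.2802]
top red [306, 200, 5, 4, 17] [308.1, 201.5] [ 0.5387 -0.0095  0.2789]
top gold [307, 177, 10, 11, 93] [311.3, 182.3] [ 0.5976 -0.0248  0.1696]
top [ 248  153  123   51 3897] rect (612.3726196289062, -22.382965087890625) (88.86129760742188, 302.8592529296875) 7.462736129760742 zmean 0.14608715769361905
top [ 254  194  128   64 5267] rect (496.2093505859375, -37.474853515625) (121.66380310058594, 302.8164367675781) 7.315468788146973 zmean 0.14907698954687912
```

View pics/scenez.png

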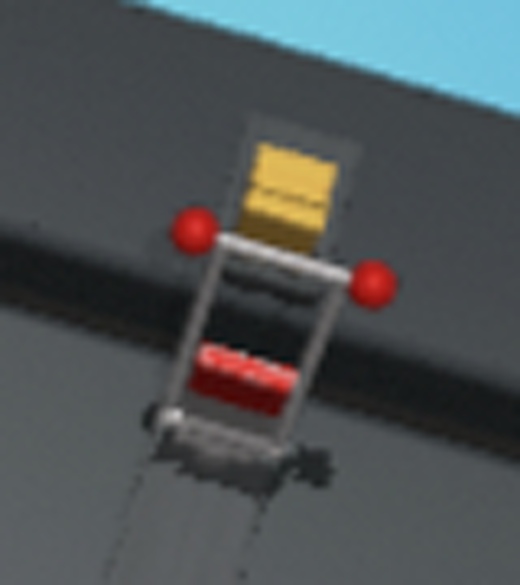

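View pics/topz.png

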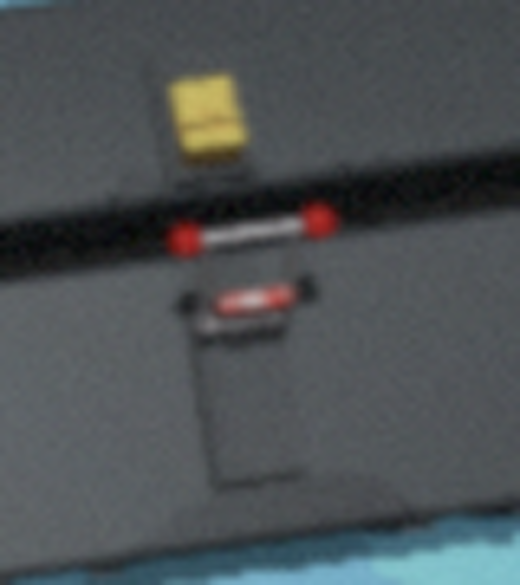

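```bash
python3 - <<'E'
from h import *
L=tri((319.6,205.0),(308.1,201.5)); R=tri((347,213.2),(328.8,198.5)); print(L,R)
print("gold",tri((334.2,198.5),(311.3,182.3)))
# frame: rect axes
for n in("scene","top"):
    z=np.load(n+"0.npz");p,d=z["p"],z["d"]; m=optics.camera_model(n); vv,uu=np.mgrid[0:420,0:560]
    P=np.stack([uu,vv,np.ones_like(uu)],-1)@np.linalg.inv(m["K"]).T*d[...,None]; W=(P-m["t"])@m["R"]
    yaw=np.radians(7.4); c,s=np.cos(yaw),np.sin(yaw)
    X=W[...,0]*c+W[...,1]*s; Y=-W[...,0]*s+W[...,1]*c
    mk=(d>0)&(abs(W[...,2]-.15)<.006)&(X<.56)&(X>.35)&(abs(Y)<.3)&(W[...,0]<.9)
    mk=cv2.morphologyEx(mk.astype(np.uint8),cv2.MORPH_OPEN,np.ones((3,3)))>0
    print(n,"rear X",np.percentile(X[mk],[0.3,1,5,95,99,99.7]),"Y",np.percentile(Y[mk],[.3,1,99,99.7]),np.median(W[mk][:,2]))
    for uvs in [(L[0],'L'),(R[0],'R')]:
        q=uvs[0]; print(uvs[1],q[0]*c+q[1]*s,-q[0]*s+q[1]*c,q[2])
E
```

```text
(array([ 0.53985078, -0.00994683,  0.26762978]), np.float64(0.00048038653955840795)) (array([ 0.54545437, -0.05465302,  0.26860267]), np.float64(0.0013161360260596998))
gold (array([ 0.59713935, -0.02460969,  0.17255708]), np.float64(6.138650347231176e-06))
scene rear X [0.42654878 0.42765839 0.43117531 0.53350215 0.53894147 0.54021046] Y [-0.24986494 -0.24794897  0.04488063  0.04701687] 0.14896432929495818
L 0.5340733469771912 -0.07939439168509345 0.2676297822733333
R 0.5338723029420336 -0.12444994269022774 0.2686026701021755
top rear X [0.42866602 0.42970156 0.43391445 0.53657557 0.54126169 0.5427833 ] Y [-0.24885351 -0.24673377  0.04632273  0.04840759] 0.14932667969303115
L 0.5340733469771912 -0.07939439168509345 0.2676297822733333
R 0.5338723029420336 -0.12444994269022774 0.2686026701021755
```

```bash
python3 - <<'E'
from h import *
yaw=np.radians(7.4); c,s=np.cos(yaw),np.sin(yaw); Rz=np.array([[c,s,0],[-s,c,0],[0,0,1]])
def f(u,v): return (290+u/6.5,170+v/6.5)
def g(u,v): return (280+u/6.5,165+v/6.5)
for nm,a,b in [("pinL",(155,416),(189,303)),("pinR",(318,467),(307,290)),("barL",(222,240),(203,239)),("endL_nearcorner",(205,350),(218,305)),("endR",(298,378),(294,292)),
  ("keeper_ridgeL",(248,187),(180,130)),("keeper_ridgeR",(330,207),(243,118)),("farL",(260,143),(170,83)),("farR",(338,160),(233,75))]:
    p,e=tri(f(*a),g(*b)); print(nm,np.round(p,4),"case-rot",np.round(Rz@p,4),round(e,4))
E
```

```text
pinL [ 0.5277 -0.0182  0.1455] case-rot [ 0.521  -0.086   0.1455] 0.0025
pinR [ 0.5324 -0.0644  0.1477] case-rot [ 0.5197 -0.1324  0.1477] 0.0006
barL [ 0.5392 -0.0172  0.269 ] case-rot [ 0.5325 -0.0865  0.269 ] 0.0007
endL_nearcorner [ 0.519  -0.0237  0.2461] case-rot [ 0.5117 -0.0903  0.2461] 0.0014
endR [ 0.5226 -0.0485  0.2466] case-rot [ 0.512  -0.1154  0.2466] 0.0012
keeper_ridgeL [ 0.5897 -0.0152  0.1786] case-rot [ 0.5828 -0.091   0.1786] 0.0004
keeper_ridgeR [ 0.5935 -0.0383  0.1798] case-rot [ 0.5837 -0.1145  0.1798] 0.0007
farL [ 0.6101 -0.0126  0.1618] case-rot [ 0.6034 -0.0911  0.1618] 0.0007
farR [ 0.611  -0.0353  0.1715] case-rot [ 0.6014 -0.1137  0.1715] 0.0015
```

```bash
cat >> h.py <<'E'
YAW=np.radians(7.4); _c,_s=np.cos(YAW),np.sin(YAW)
RZ=np.array([[_c,-_s,0],[_s,_c,0],[0,0,1]])
ORG=RZ@np.array([.512,-.102,0])
Q=[np.cos(YAW/2),np.sin(YAW/2),0,0]
def W(x,y,z): return ORG+RZ@(np.array([x,y,z])/1000)   # case mm -> world
def C(p): return RZ.T@(np.asarray(p)-ORG)*1000
def st():
    s=r.read_state(); return s["time_s"],C(s["eef_pos"]),RZ.T@s["contact_force"],s["grip_width"]
def show(t=""):
    a=st(); print(t,"t%.2f"%a[0],"tcp",np.round(a[1],2),"F",np.round(a[2],2),"w%.4f"%a[3],flush=True)
E
python3 - <<'E'
from h import *
for uv in [(170,83),(233,75)]: print("keeper far, top", C(onz("top",(280+uv[0]/6.5,165+uv[1]/6.5),.1686)))
for uv in [(260,143),(338,160)]: print("keeper far, scene", C(onz("scene",(290+uv[0]/6.5,170+uv[1]/6.5),.1686)))
for uv in [(180,130),(243,118)]: print("line top, z180/190", C(onz("top",(280+uv[0]/6.5,165+uv[1]/6.5),.1806)),C(onz("top",(280+uv[0]/6.5,165+uv[1]/6.5),.1905)))
show()
r.move_straight(r.read_state()["eef_pos"]+np.array([0,0,.15]),speed=.3)
r.reach(W(22,0,345),Q); show()
r.move_straight(W(22,0,278),speed=.12); show()
for n in("scene","top"):
    p,d=optics.get_image(n); cv2.imwrite(f"pics/{n}1.png",cv2.resize(p[150:290,250:420],None,fx=4,fy=4,interpolation=cv2.INTER_CUBIC)[:,:,::-1])
E
```

```text
keeper far, top [ 90.43167192  11.04420906 168.6       ]
keeper far, top [ 89.98719594 -12.74269084 168.6       ]
keeper far, scene [ 88.54582055  11.35327433 168.6       ]
keeper far, scene [ 90.35228045 -11.15609668 168.6       ]
line top, z180/190 [ 70.58939387  10.95379579 180.6       ] [ 69.17912441  11.73247321 190.5       ]
line top, z180/190 [ 71.62881153 -12.73180069 180.6       ] [ 70.20803368 -11.71366446 190.5       ]
 t0.10 tcp [-352.56 -397.87  255.7 ] F [1.06 0.33 0.01] w0.0852
 t2.73 tcp [ 21.86  -0.79 344.96] F [-0.76 -0.32  0.27] w0.0852
 t3.44 tcp [ 22.32  -0.38 278.7 ] F [-0.26  1.07  0.32] w0.0851
```

View pics/scene1.png

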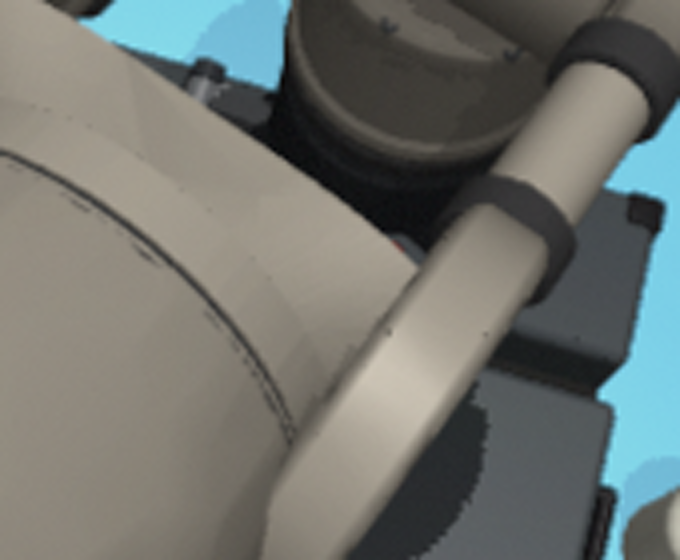

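View pics/top1.png

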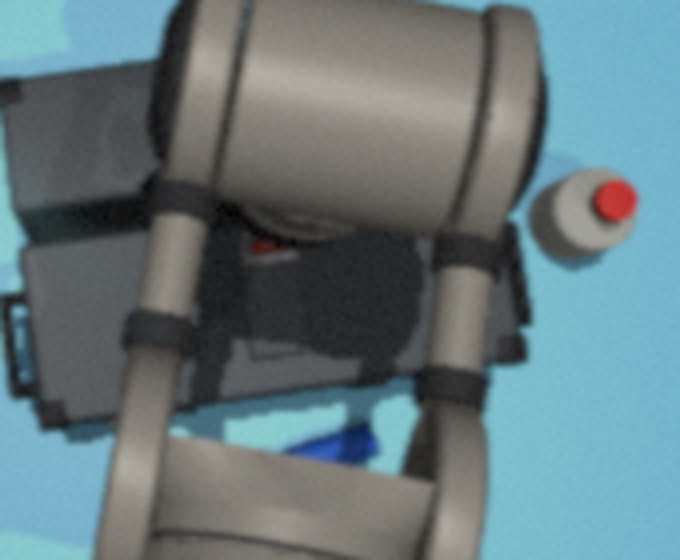

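The arm hides the gripper in both views; only a sliver of the red lever end shows, near (265,245) in the top crop. So I'll go by grip width and force: close on the balls, which should read about 56 mm.

```bash
python3 - <<'E'
from h import *
command_gripper(.05,30); show("closed")
r.hold(.2); show()
# small test move: +5x, to see loop follows
r.move_straight(W(28,0,278),speed=.05); show("moved")
E
```

```text
closed t3.96 tcp [ 22.36   0.36 278.62] F [0.33 3.45 3.39] w0.0533
 t4.16 tcp [ 22.28   0.29 278.43] F [1.51 3.71 4.15] w0.0530
moved t4.42 tcp [2.7950e+01 2.6000e-01 2.7718e+02] F [ 0.02  4.41 -0.5 ] w0.0534
```

```bash
python3 - <<'E'
from h import *
r.move_straight(W(55,.7,260),speed=.1); show("a")
r.move_straight(W(78,.7,228),speed=.1); show("b")
r.move_straight(W(81,.7,200),speed=.08); show("c")
r.move_straight(W(81,.7,194),speed=.02); show("d")
h=r.move_straight(W(81,.7,172),speed=.015,max_force=3.5); print(h); show("e")
E
```

```text
a t4.90 tcp [ 54.97   0.52 259.64] F [ 0.57  2.05 -0.55] w0.0535
b t5.44 tcp [ 77.61   0.66 227.54] F [-1.94  1.81 -1.18] w0.0533
c t5.94 tcp [ 80.9    0.69 200.  ] F [-0.92  2.26  0.5 ] w0.0527
d t6.39 tcp [ 80.83   0.71 193.92] F [-0.63  2.53  0.2 ] w0.0532
True
e t7.49 tcp [ 80.75   0.82 175.84] F [-0.07  0.38  4.46] w0.0530
```

```bash
python3 - <<'E'
from h import *
r.move_straight(W(81,.7,190.2),speed=.04); show("up")
r.move_straight(W(78,.7,190.2),speed=.015); show("a")
h=r.move_straight(W(60,.7,190.2),speed=.012,max_force=3); print(h); show("lip?")
E
```

```text
up t8.03 tcp [ 81.17   0.79 190.31] F [2.18 1.33 0.2 ] w0.0530
a t8.38 tcp [ 77.69   0.76 190.02] F [ 1.56  2.28 -0.13] w0.0529
True
lip? t9.15 tcp [ 70.88   0.84 190.12] F [0.48 0.23 1.55] w0.0531
```

The stop at x 70.9 shows little force, so it may be a false trigger. I'll check with small steps.

```bash
python3 - <<'E'
from h import *
def F(n=4):
    o=[]
    for _ in range(n): r.hold(.03); o.append(st()[2])
    return np.round(np.mean(o,0),2)
print(F())
for x in (70.4,69.9,69.4,68.9,68.4,67.9,67.4):
    r.move_straight(W(x,.7,190.2),speed=.01); f=F(); show(f"{x} {f}")
    if f[0]>5: break
E
```

```text
[ 0.2  -0.02  1.25]
70.4 [ 5.09  1.79 -1.52] t9.68 tcp [ 70.78   0.78 190.12] F [ 4.98  2.37 -2.92] w0.0533
```

```bash
python3 - <<'E'
from h import *
r.move_straight(W(71.6,.7,190.2),speed=.02); show("off")
h=r.move_straight(W(70.9,.7,180.0),speed=.012,max_force=4); print(h); show("down")
r.hold(.1); show()
E
```

```text
off t9.93 tcp [ 71.04   0.81 189.96] F [0.3  1.68 0.74] w0.0533
True
down t10.57 tcp [ 70.8    0.85 182.6 ] F [-0.77  0.07  4.84] w0.0532
 t10.67 tcp [ 70.8    0.88 182.57] F [-0.35  0.67  5.29] w0.0531
```

```bash
python3 - <<'E'
from h import *
r.move_straight(W(70.8,.8,182.2),speed=.01,max_force=4); show("push")
for _ in range(4): r.hold(.1); show()
E
```

```text
push t10.92 tcp [ 70.85   0.81 182.55] F [-1.02  1.58  5.15] w0.0532
 t11.02 tcp [ 70.86   0.82 182.54] F [-2.01  2.39  5.65] w0.0530
 t11.12 tcp [ 70.88   0.82 182.56] F [-1.92  1.52  5.73] w0.0532
 t11.22 tcp [ 70.88   0.8  182.54] F [-2.19  2.4   5.57] w0.0534
 t11.32 tcp [ 70.87   0.78 182.55] F [-1.49  2.26  5.09] w0.0533
```

```bash
python3 - <<'E'
from h import *
command_gripper(.085); show("open")
r.move_straight(W(71,.7,290),speed=.2); show()
# get out of view: raise & swing sideways
r.reach(W(80,-230,400),Q); show()
for n in("scene","top"):
    p,d=optics.get_image(n); np.savez(f"{n}2.npz",p=p,d=d); cv2.imwrite(f"pics/{n}2.png",cv2.resize(p[160:260,270:380],None,fx=6,fy=6,interpolation=cv2.INTER_CUBIC)[:,:,::-1])
    print(n,blobs(p,'red')[0])
E
```

```text
open t11.74 tcp [ 70.75   0.75 181.9 ] F [0.25 0.42 0.06] w0.0853
 t12.43 tcp [ 70.53   0.85 288.89] F [-0.   -0.09 -0.96] w0.0849
 t13.43 tcp [  80.26 -229.    398.61] F [-0.79  0.39 -0.8 ] w0.0847
scene [([319, 196, 6, 6, 30], [321.4, 198.4]), ([343, 203, 6, 6, 30], [345.2, 205.3])]
top [([320, 182, 4, 4, 13], [321.4, 183.4]), ([301, 184, 4, 5, 15], [302.7, 186.2]), ([399, 196, 10, 9, 73], [403.4, 199.9]), ([315, 217, 9, 4, 18], [319.0, 218.2])]
```

View pics/scene2.png

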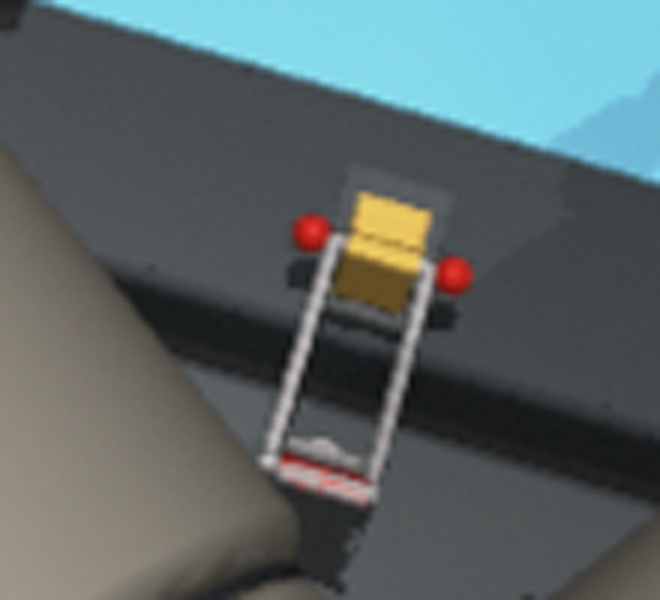

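View pics/top2.png

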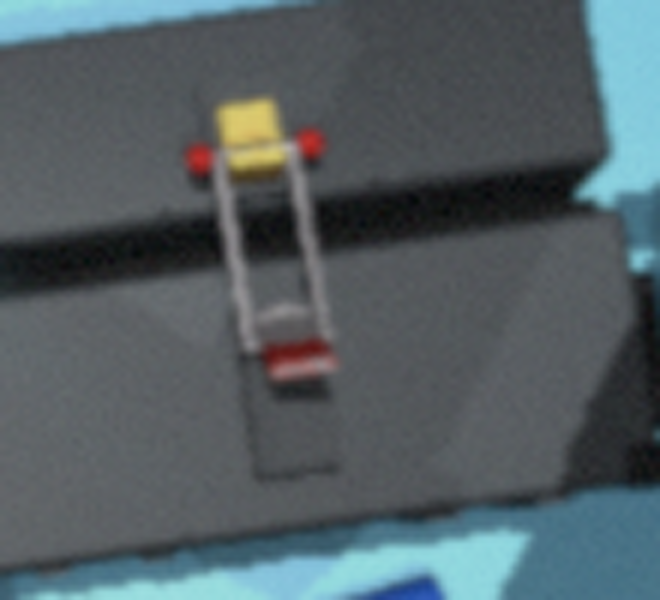

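Both balls now flank the keeper and the bar lies in the groove, visible at row ~150 in the top crop, with the lever still raised. I'll check this numerically, then press the lever.

```bash
cat > press.py <<'E'
from h import *
def corner(th,r0=62,g=2.5): 
    return np.array([-r0*np.cos(th)+g*np.sin(th),180+r0*np.sin(th)+g*np.cos(th)])
def tcp(th,r0=62,g=2.5):
    c=corner(th,r0,g); return W(c[0]+11,.5,c[1]+25)
E
python3 - <<'E'
from press import *
print([np.round(C(tri(a,b)[0]),1) for a,b in (((321.4,198.4),(302.7,186.2)),((345.2,205.3),(321.4,183.4)))])
print("expected bar",70.9,178)
f=lambda u,v:(270+u/6,160+v/6)
p=tri(f(322,478),f(300,363)); print("end",C(p[0]),p[1])
command_gripper(0,20); show()
s=tcp(1.36); a=C(s)+[25,0,60]; b=C(s)+[25,0,0]
r.reach(W(*a),Q); show()
r.move_straight(W(*b),speed=.15); show("ready")
E
```

```text
[array([ 70.8,  22.8, 170.7]), array([ 70.7, -22.5, 172.2])]
expected bar 70.9 178
end [-2.08956727e+01  3.91105611e-03  2.33788752e+02] 0.0002980851757381616
 t14.30 tcp [  79.98 -230.05  399.96] F [ 0.01  0.48 -0.11] w0.0000
 t15.28 tcp [ 26.14  -0.35 326.77] F [0.53 0.36 0.23] w-0.0001
ready t15.82 tcp [ 26.09  -0.39 266.67] F [0.15 0.21 0.41] w-0.0001
```

```bash
python3 - <<'E'
from press import *
h=r.move_straight(tcp(1.33),speed=.04,max_force=8); print(h); show("touch")
for th in np.arange(1.25,.55,-.1):
    h=r.move_straight(tcp(th),speed=.04,max_force=10); show(f"{th:.2f} {h}")
    if h: break
E
```

```text
False
touch t16.64 tcp [ -1.24   0.44 265.92] F [-0.59  0.12  0.32] w-0.0001
1.25 False t16.92 tcp [ -6.39   0.53 264.49] F [-0.12 -0.96  0.25] w0.0001
1.15 False t17.23 tcp [-12.17   0.47 262.64] F [ 0.32 -0.37 -1.22] w-0.0002
1.05 False t17.53 tcp [-18.     0.49 259.99] F [ 0.62 -1.55 -0.05] w0.0001
0.95 False t17.84 tcp [-23.41   0.5  256.7 ] F [ 0.76 -0.37 -0.7 ] w0.0005
0.85 False t18.15 tcp [-28.42   0.55 252.97] F [ 0.65 -0.94 -0.08] w0.0000
0.75 False t18.46 tcp [-33.03   0.6  248.79] F [1.2  0.56 0.68] w0.0001
0.65 False t18.77 tcp [-37.23   0.6  244.18] F [1.35 0.21 0.1 ] w-0.0002
```

```bash
python3 - <<'E'
from press import *
for n in("scene","top"):
    p,d=optics.get_image(n); cv2.imwrite(f"pics/{n}3.png",cv2.resize(p[140:280,250:400],None,fx=4,fy=4,interpolation=cv2.INTER_CUBIC)[:,:,::-1])
    print(n,blobs(p,'red')[0])
E
```

```text
scene [([319, 257, 6, 5, 15], [322.2, 259.2]), ([433, 272, 14, 14, 154], [439.5, 278.4])]
top [([321, 184, 3, 2, 5], [321.8, 184.6]), ([399, 196, 10, 9, 72], [403.2, 199.8])]
```

View pics/scene3.png

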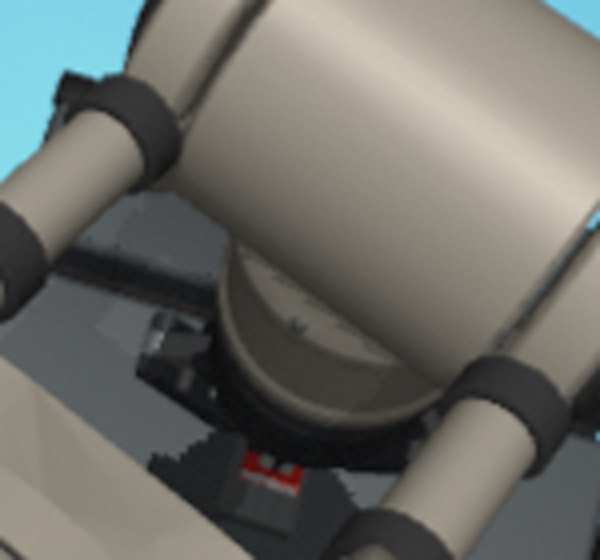

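View pics/top3.png

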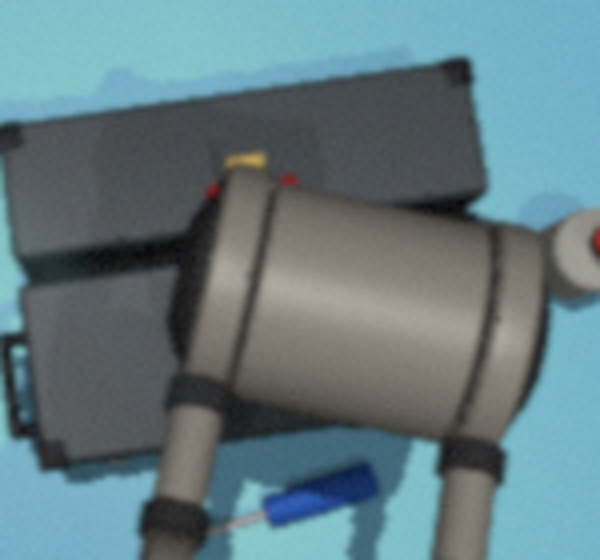

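The balls are still at the keeper, with one at (321.8,184.6) in the top view, and the lever is swinging down with the finger. I'll continue to the stop.

```bash
python3 - <<'E'
from press import *
for th in (.55,.45,.35,.25,.17,.10):
    h=r.move_straight(tcp(th),speed=.03,max_force=8); show(f"{th:.2f} {h}")
    if h: break
E
```

```text
0.55 False t19.23 tcp [-40.86   0.55 239.25] F [-0.58  0.49  0.51] w0.0002
0.45 False t19.58 tcp [-44.02   0.55 233.95] F [0.65 0.39 0.46] w-0.0000
0.35 False t19.94 tcp [-46.62   0.53 228.36] F [ 0.51 -0.39 -0.44] w-0.0001
0.25 False t20.30 tcp [-48.66   0.55 222.52] F [ 0.68 -0.53  1.2 ] w0.0001
0.17 False t20.62 tcp [-49.86   0.55 217.72] F [ 0.8  -0.62  0.65] w0.0004
0.10 False t20.91 tcp [-50.59   0.56 213.44] F [0.07 0.17 0.49] w-0.0000
```

```bash
python3 - <<'E'
from press import *
h=r.move_straight(W(-51,.5,203),speed=.008,max_force=6); print(h); show("stop?")
for _ in range(3): r.hold(.1); show()
E
```

```text
True
stop? t21.75 tcp [-50.79   0.51 207.41] F [-0.52  0.2   4.89] w-0.0001
 t21.85 tcp [-50.78   0.49 207.41] F [-0.76  0.34  5.01] w0.0000
 t21.95 tcp [-50.79   0.5  207.42] F [-0.56  0.54  5.46] w-0.0004
 t22.05 tcp [-50.8   0.5 207.4] F [-0.98  0.37  5.4 ] w0.0001
```

```bash
python3 - <<'E'
from press import *
h=r.move_straight(W(-51,.5,206.6),speed=.01,max_force=4); print(h)
for _ in range(3): r.hold(.1); show()
r.move_straight(W(-51,.5,300),speed=.15)
r.reach(W(-40,-260,400),Q); show()
for n in("scene","top"):
    p,d=optics.get_image(n); cv2.imwrite(f"pics/{n}4.png",cv2.resize(p[150:270,260:380],None,fx=5,fy=5,interpolation=cv2.INTER_CUBIC)[:,:,::-1])
    print(n,blobs(p,'red')[0],blobs(p,'gold')[0])
E
```

```text
False
 t22.40 tcp [-50.77   0.48 207.36] F [-1.96  1.35  6.45] w-0.0003
 t22.50 tcp [-50.76   0.48 207.34] F [-0.76  2.16  5.89] w0.0000
 t22.60 tcp [-50.75   0.47 207.35] F [-0.94  0.42  5.87] w0.0003
 t24.46 tcp [ -39.77 -258.97  399.2 ] F [ 0.8   0.21 -0.2 ] w-0.0002
scene [([318, 199, 6, 6, 30], [320.3, 201.4]), ([342, 206, 6, 6, 30], [344.4, 208.4]), ([306, 258, 18, 18, 215], [314.2, 266.4]), ([433, 272, 14, 14, 152], [439.5, 278.4])] [([302, 48, 14, 12, 128], [308.9, 53.5]), ([336, 61, 14, 12, 128], [342.8, 66.6]), ([371, 74, 15, 13, 137], [377.8, 80.2]), ([407, 88, 14, 13, 144], [413.6, 94.0]), ([443, 102, 15, 13, 145], [450.4, 108.1]), ([327, 195, 14, 14, 149], [333.4, 201.5])]
top [([320, 185, 4, 4, 12], [321.8, 186.2]), ([302, 187, 3, 4, 11], [303.1, 188.6]), ([399, 196, 10, 9, 72], [403.2, 199.8]), ([315, 231, 11, 11, 99], [320.0, 236.3])] [([355, 51, 13, 12, 109], [361.0, 56.5]), ([259, 53, 12, 12, 111], [264.8, 58.7]), ([291, 52, 13, 12, 112], [296.8, 57.9]), ([323, 52, 13, 12, 111], [328.8, 57.2]), ([227, 54, 13, 12, 111], [232.9, 59.2]), ([307, 180, 10, 7, 57], [311.1, 182.9]), ([309, 188, 8, 3, 17], [312.5, 189.2]), ([37, 253, 3, 3, 4], [37.8, 253.8])]
```

View pics/scene4.png

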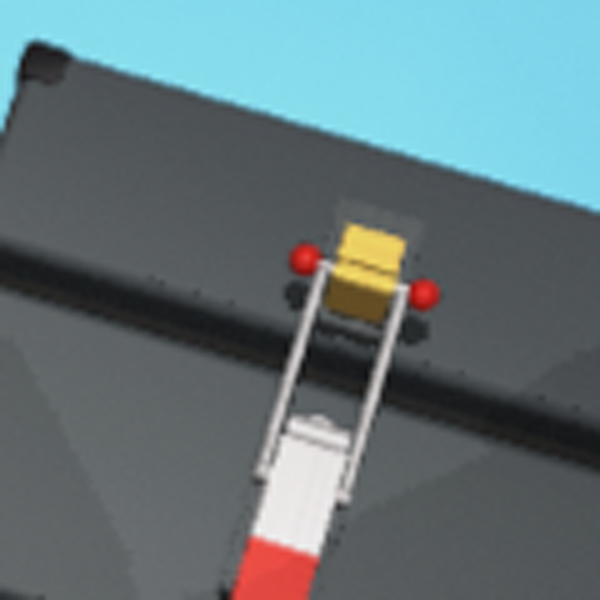

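View pics/top4.png

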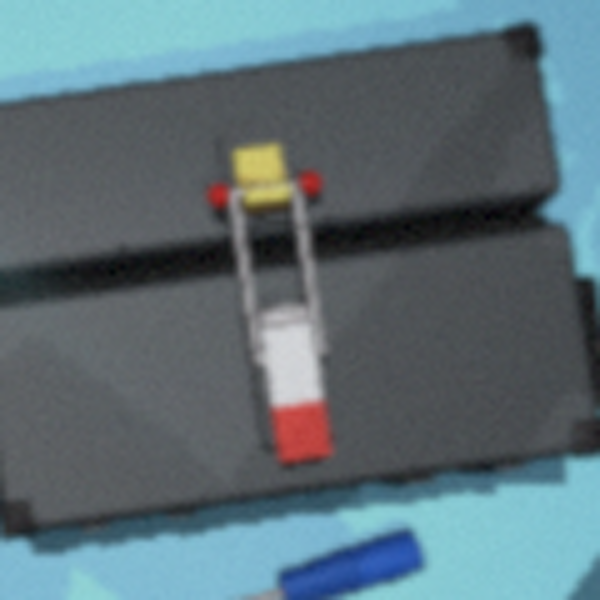

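```bash
python3 - <<'E'
from press import *
print([np.round(C(tri(a,b)[0]),1) for a,b in (((320.3,201.4),(303.1,188.6)),((344.4,208.4),(321.8,186.2)))])
p,d=optics.get_image("scene"); print(np.round(C(dpt("scene",(314,266),d[266,314])),1), np.round(C(dpt("scene",(322,245),d[245,322])),1))
show()
r.finish_job(); show()
E
```

```text
[array([ 64.9,  22.9, 170. ]), array([ 63.5, -22.3, 174.7])]
[-55.9   1.3 179.7] [-16.4  -1.6 181.3]
 t24.61 tcp [ -39.54 -258.56  399.84] F [ 0.18 -0.48 -0.76] w-0.0003
the job is handed in; nothing more can be done
the job is handed in; nothing more can be done
```

The latch is fastened and the job is handed in at about 24.6 s on the robot's clock; the system gave no verdict.

**Hooking the loop:** I pinched the loop's balls and touched the ledge behind the ridge to set the height. I then felt the lip's back face (about 5 N) and lowered the bar into the groove. The floor came at the expected height. I pushed at about 5 N for more than 0.4 s and let go.

**Pressing the lever:** I swung the lever down with the closed fingers and pressed it on its stop at about 5–6 N for around 0.8 s. Then I withdrew.

**Last checks:**
- **Lever:** the finger stopped within about 0.1 mm of the height expected for a flat lever. Camera depth puts the plate's top face at z 180–181 mm at both ends, so it lies flat.
- **Front shell:** the bar moved from about x 70.8 to 64.2 mm. That is 6.5 mm of draw-in, or a lean of roughly 0.035 rad.
- **Bar and bystanders:** in the pictures the bar is behind the lip. I saw no bystander disturbed, but I didn't measure their positions.

**Disagreements:**
- Camera triangulation of the balls read 4–7 mm lower in z than the felt heights. I trusted touch.
- The fingers stopped at 53 mm on the balls instead of the expected 56 mm.
- The first lip touch tripped the force stop with almost no lasting force, so I repeated it.
- Forces while swinging the lever down (about 1 N) were lower than the stated 1.5–5 N.

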